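Put three sensor parts back on their proper sloped stands

ROBOT

A 6-joint arm with a two-finger parallel gripper is mounted at the origin on the work surface. World frame = base frame: x ahead of the robot, y to its left, z up, the work surface at z = 0. Lengths are in m, angles in rad, forces in N, time in s.
With the tool pointing down it reaches from about 0.25 to 0.775 m from the base axis. Payload 4 kg.
Tool frame: the origin (TCP) lies at the centre of the arm's flange, where the gripper is bolted on; the fingertips stand 199 mm ahead of it and the grasp point (between the pads) lies 180 mm ahead of it; z points along the fingers, y is the line along which they close (so a half turn about z gives the same grasp; the last joint's range is limited). The gripper opens to 94 mm and grips with 3 to 60 N. Pads are 16 mm wide; open, the fingers measure 119 mm over their backs; the gripper's body (75 mm by 177 mm) begins 78 mm behind the grasp point.
Start: joints at [-0.103, 0.087, 1.371, -0, 1.684, -0.103], TCP at [0.55, -0, 0.405] pointing down, gripper open.
Joint ranges: [-3.1, 3.1], [-0.76, 2.03], [0.27, 2.55], [-1.08, 4.22], [0.17, 2.65], [-2.57, 2.57]. Speed limits (rad/s): [2.79, 2.79, 3.14, 3.14, 3.14, 3.14].

INTERFACE

Orientations are given as [roll, pitch, yaw] about the fixed x, y, z axes, in that order (R = Rz(yaw) Ry(pitch) Rx(roll)).
In Python, from bench import robot, eyes, models gives the robot as it stands.
- The arm moves only by the tool step_arm, never from a script. Its argument "commands" is a list that holds one entry, the list of rows, each a list of 7 numbers: the shift along the tool's x, y, z in mm, then the turn, a rotation vector about the tool's x, y, z in rad, then the finger opening in mm, from 0 to 94. In form: [[[tx, ty, tz, wx, wy, wz, gripper], ...]]. A call has 1 to 20 rows; each row shifts and turns the commanded pose from where the row before left it, along the tool's axes as they then stand; what a row does not reach is not made up. A row lasts 1/8 s, in which the tool goes at most 62.5 mm and 10.7 degrees, less where a joint would pass 70% of its speed; a pose out of reach is approached as far as the arm can. A call is refused whole if a number of a shift passes 62.5 or a number of a turn 0.188, either way. A call with a gripper value outside its range is refused whole. The fingers move at their own pace and stop on an object; the grip force is fixed at half the most. Time passes only in rows, so rows that do not move let the fingers close. It gives the time, the measured TCP pose, the force, the opening and the grip force at its end, in the units of the state.
- robot.get_obs(): the state, without advancing time (a new reading comes with each control period).
- eyes.snapshot(name): name is "scene" or "side" or "wrist"; returns a dict with "color" (420x560x3 uint8, red, green, blue), "camera_matrix" (3x3 intrinsics, pixels), "eye" and "rotation" of the camera in the world; the wrist camera has in their place "tool_from_camera" (4x4, takes a point from camera to tool coordinates, whose origin is the TCP and whose axes are the flange's). Camera axes: x right, y up, looking along -z (the intrinsics and any distortion apply to the point x, -y, -z); pixel columns grow to the right and rows downward; lengths in m; the calibration is good to about 2 mm. The wrist camera is an equidistant fisheye: a pixel r from the principal point sees the ray r / f radians off the axis. A picture is of the moment at which its call begins: read the wrist's pose just before it. There is no depth.
- robot.close_job(): hands the job in; it is judged then, once.
Trained networks look in a picture, given as the dict that the camera call returned (one of the last four; its "shot" number tells which), for a name from the list of things; names that differ only in an ending like _2 or _b are one class to them, and where a whole thing is asked for, a point or a joint stands for the part that bears it (a point fixed in the world has none). Each returns a list of dicts, best first, with "confidence" (0 to 1); they miss things now and then, are a little off and sometimes report something else, mostly with a low value. They report only what shows in the picture. A call takes as long as a camera call. They do not tell look-alikes from the thing itself.
- models.masks_of(picture, query): "mask" (420x560 bool, what is visible of it) and "xy" ([column, row] in pixels, amid what is visible of it).
- models.tip_of(picture, query): "xy" ([column, row] in pixels: a listed point, or the origin of a listed thing).
The state is a dict: "time": time; "joint_positions": joint angles; "qvel": joint speeds; "joint_torque": joint torques, N m; "tool_pos": TCP position; "ee_rot": TCP orientation; "wrist_force": force on the tool from outside, world axes, zero at the start; "wrist_torque": the same for the moment, N m; "width": finger opening in m; "finger_force": force on a finger pad.
Only numpy, scipy, OpenCV 4.12 (cv2) and the standard library are available. Lean on these libraries where they do the work, as an engineer would, in place of code of your own. Each camera call takes 0.05 s, during which the arm holds its last target. There are 200 camera calls.

TASK

The three machined sensor parts are each on the wrong sloped stand: move them so that each lies on the stand whose cleat is shaped for it - the round one in the V cleat, the block with its long side along the straight cleat, the T with its stem pointing down the slope through the gap of the split cleat. Every part must lie flat on the slope, up against the cleat and about centred on it, let go and at rest. The black rubber pad is free for setting one aside on the way; leave the jar, the tape roll and the aluminium case where they stand.

Things in the scene. Friction and masses are not known exactly. Their poses are not given: they have to be found in the camera images.
- disc: Round steel load cell: disc 52 mm diameter, 30 mm high, with a 20 mm load button 4 mm high on top; about 0.45 kg. Origin: centre of its underside, z: its axis, up. It starts on the straight-cleat stand, its x and y along those of the stand.
- block: Aluminium block load cell, 40 mm (its x) by 52 mm (its y, the long side) by 30 mm high; about 0.17 kg. Origin: centre of its underside, z up out of its top. It starts on the split-cleat stand, its x up the slope.
- tee: Brass T-shaped bracket, 30 mm high all over, about 0.42 kg. Seen from above: crossbar 24 mm (x, from +1 to +25 mm) by 54 mm (y), its middle at x = +13 mm; stem 22 mm wide (y), 26 mm long, pointing to its -x (from x = +1 to -25 mm). Origin: on the underside, in the middle of its overall 50 mm length; z up. It starts on the V-cleat stand, stem pointing down the slope.
- v_seat: Stand with V cleat for the disc: two black bars in a wide V open up-slope. Fixed white plate, 96 mm wide, sloping 18 deg, cleat 8 mm high at its low end. Frame: +x up the slope, y level along the cleat, z out of the face; origin on the face, 36 mm over the bench, where the origin of its part comes when against the cleat. Plate x -46 to 42 mm; bars within x -44 to -15, y +-29 mm.
- straight_seat: Stand with straight cleat for the block: one black bar. Fixed white plate, 96 mm wide, sloping 18 deg, cleat 8 mm high at its low end. Frame: +x up the slope, y level along the cleat, z out of the face; origin on the face, 36 mm over the bench, where the origin of its part comes when against the cleat. Plate x -32 to 54 mm; bar 90 mm long, its upper face at x = -20 mm.
- split_seat: Stand with split cleat for the T: two black bars in line, 34 mm gap between. Fixed white plate, 96 mm wide, sloping 18 deg, cleat 8 mm high at its low end. Frame: +x up the slope, y level along the cleat, z out of the face; origin on the face, 36 mm over the bench, where the origin of its part comes when against the cleat. Plate x -32 to 54 mm; bars' upper faces at x = +1 mm, each 28 mm long.
- pad: Free spot: flat black rubber pad, 100 x 100 mm, 6 mm thick, fixed flat on the bench, empty at the start. Origin: centre of its underside, at bench height.
- jar: Bystander: small closed jar, 54 mm diameter, 85 mm high, standing on the bench. Origin: centre of its underside.
- tape: Bystander: cardboard tape roll (empty core) lying flat, 84 mm outside, 68 mm inside diameter, 45 mm high. Origin: centre of its underside.
- case: Bystander: small closed aluminium case, 70 mm (x) by 110 mm (y) by 50 mm high, loose. Origin: centre of its underside.
Things that resemble listed ones, but are neither listed nor needed, are in the scene too. What is shaped like the disc but purple or red is not meant.

How it is judged:
At the end, for the whole second after the job is handed in: Each part on its own stand, relative to the stand origin: within 10 mm up-slope (8 mm down), 10 mm sideways (block 15 mm), underside within 5 mm of the face and 0.12 rad of parallel; block and T squared within 0.25 rad, T stem down-slope; all at rest (x of disc in the frame of v_seat between -0.008 and 0.01 m and y of disc in the frame of v_seat between -0.01 and 0.01 m and z of disc in the frame of v_seat between -0.004 and 0.005 m and angle between the z axis of disc and the z axis of v_seat, either way round below 0.12 rad and linear speed of each of disc, block, tee below 0.02 m/s and angular speed of each of disc, block, tee below 0.2 rad/s and x of block in the frame of straight_seat between -0.008 and 0.01 m and y of block in the frame of straight_seat between -0.015 and 0.015 m and z of block in the frame of straight_seat between -0.004 and 0.005 m and angle between the z axis of block and the z axis of straight_seat, either way round below 0.12 rad and angle between the x axis of block and the x axis of straight_seat, either way round below 0.25 rad and x of tee in the frame of split_seat between -0.008 and 0.01 m and y of tee in the frame of split_seat between -0.01 and 0.01 m and z of tee in the frame of split_seat between -0.004 and 0.005 m and angle between the z axis of tee and the z axis of split_seat, either way round below 0.12 rad and angle between the x axis of tee and the x axis of split_seat, either way round below 0.25 rad); the robot touches nothing.
It fails at once if the jar is pushed more than 30 mm from its place (distance of jar from where it was at the start of the episode above 0.03 m).
It fails at once if the tape roll is pushed more than 30 mm from its place (distance of tape from where it was at the start of the episode above 0.03 m).
It fails at once if the aluminium case is pushed more than 30 mm from its place (distance of case from where it was at the start of the episode above 0.03 m).
It also fails if it takes over 112 s, if anything falls off the work surface, if the arm or the gripper's body presses on something with over 40 N, if the wrist force passes 120 N, or if a joint passes its speed limit or range.

## Working session

There is one attempt and no reset: what is moved stays moved. The work goes in short steps, Python scripts to look and compute and a tool call to move; the robot and the scene stay as the last step left them, time stands still between calls to the robot, and variables do not carry over. Pictures are saved under pics/ and viewed, at most 14 in all, crops included, and the job is handed in when it is done.

Besides the shell and the picture viewer there is one more tool, called after ">>>" by a JSON object that holds its "fn" and its "kwargs", one argument or row to a line. step_arm: Moves the arm, as the interface text tells. Its arguments: {"type":"object","properties":{"commands":{"type":"array"}},"required":["commands"]}

```bash
ls; mkdir -p pics; cat > h.py <<'E'
import numpy as np, cv2
from scipy.spatial.transform import Rotation as R
from bench import robot, eyes, models
def snap(n,f=None):
    p=eyes.snapshot(n)
    if f: cv2.imwrite('pics/'+f,p['color'][:,:,::-1])
    return p
def ray(p,xy):
    K=p['camera_matrix']; v=np.linalg.inv(K)@[xy[0],xy[1],1]
    return np.array(p['eye']),np.array(p['rotation'])@[v[0],-v[1],-v[2]]
def hit(p,xy,z):
    e,d=ray(p,xy); return e+d*(z-e[2])/d[2]
def proj(p,X):
    c=np.array(p['rotation']).T@(np.array(X)-p['eye']); q=p['camera_matrix']@[c[0],-c[1],-c[2]]; return q[:2]/q[2]
E
python3 - <<'E'
from h import *
o=robot.get_obs(); print(o)
a=snap('scene','scene0.png'); b=snap('side','side0.png')
for p in (a,b):
    print(p['eye'],p['rotation'],p['camera_matrix'],p.keys())
    for n in 'disc block tee v_seat straight_seat split_seat pad jar tape case'.split():
        r=models.tip_of(p,n)
        print(n,[(np.round(d['xy']),round(d['confidence'],2),np.round(hit(p,d['xy'],.036 if n in('disc','block','tee','v_seat','straight_seat','split_seat') else 0),3)) for d in r[:3]])
E
```

```text
pics
{'time': 0.0, 'joint_positions': array([-1.03084601e-01,  8.79268781e-02,  1.37225320e+00, -3.47002986e-05,
        1.68356894e+00, -1.03115504e-01]), 'qvel': array([-0.00025896,  0.00033357, -0.00023083,  0.00138768,  0.00019554,
       -0.00014176]), 'joint_torque': array([ 1.28542815e-03, -3.40182602e+01, -3.02423716e+01,  7.18220207e-02,
        3.29729996e-02, -1.13141955e-04]), 'tool_pos': array([5.49883634e-01, 1.06388122e-05, 4.03519604e-01]), 'ee_rot': array([-3.13944419e+00, -1.87655583e-04,  1.57082316e+00]), 'wrist_force': array([-0.40062378, -0.18750391,  0.37746653]), 'wrist_torque': array([-0.05633273, -0.02110068, -0.0582796 ]), 'finger_force': 0.0, 'width': 0.09394357388320006}
[ 1.19284721 -0.34214243  0.72689989] [ 0.82599181 -0.00336277  1.0781788 ] [[411.00836815   0.         279.51462433]
 [  0.         411.00836815 206.66434003]
 [  0.           0.           1.        ]] dict_keys(['color', 'camera_matrix', 'eye', 'rotation', 'shot'])Traceback (most recent call last):
  File "<stdin>", line 8, in <module>
  File "h.py", line 12, in hit
    e,d=ray(p,xy); return e+d*(z-e[2])/d[2]
                                       ~^^^
IndexError: invalid index to scalar variable.
```

```bash
sed -i "s/    p=eyes.snapshot(n)/    p=eyes.snapshot(n)\n    if 'rotation' in p: p['Rm']=R.from_euler('xyz',p['rotation']).as_matrix()/; s/np.array(p\['rotation'\])/p['Rm']/" h.py
python3 - <<'E'
from h import *
a=snap('scene','scene0.png'); b=snap('side','side0.png')
for p in (a,b):
    print(p['eye'],p['rotation'])
    for n in 'disc block tee v_seat straight_seat split_seat pad jar tape case'.split():
        r=models.tip_of(p,n)
        print(n,[(np.round(d['xy']),round(d['confidence'],2),np.round(hit(p,d['xy'],.036 if n in('disc','block','tee','v_seat','straight_seat','split_seat') else 0),3)) for d in r[:3]])
E
```

```text
[ 1.19284721 -0.34214243  0.72689989] [ 0.82599181 -0.00336277  1.0781788 ]
disc [(array([370., 218.]), 0.88, array([0.672, 0.186, 0.036])), (array([349., 181.]), 0.81, array([0.532, 0.225, 0.036])), (array([255., 249.]), 0.71, array([ 0.631, -0.099,  0.036]))]
block [(array([256., 205.]), 0.72, array([ 0.5  , -0.035,  0.036])), (array([336., 225.]), 0.64, array([0.652, 0.103, 0.036]))]
tee [(array([255., 247.]), 0.94, array([ 0.624, -0.096,  0.036]))]
v_seat [(array([251., 250.]), 0.61, array([ 0.63 , -0.109,  0.036])), (array([171., 323.]), 0.22, array([ 0.723, -0.321,  0.036]))]
straight_seat [(array([344., 174.]), 0.94, array([0.501, 0.231, 0.036]))]
split_seat [(array([332., 229.]), 0.63, array([0.659, 0.087, 0.036]))]
pad [(array([170., 253.]), 0.87, array([ 0.52 , -0.267,  0.   ]))]
jar [(array([170., 324.]), 0.7, array([ 0.7  , -0.323,  0.   ]))]
tape [(array([416., 219.]), 0.82, array([ 0.702,  0.316, -0.   ]))]
case [(array([258., 206.]), 0.95, array([ 0.47 , -0.015,  0.   ]))]
[ 0.39572945 -0.78143457  0.90373993] [ 0.75858625 -0.00250457 -0.20660474]
disc [(array([216., 1
[... 193 characters left out ...]
87, array([0.68 , 0.112, 0.036]))]
tee [(array([323., 236.]), 0.89, array([ 0.636, -0.097,  0.036]))]
v_seat [(array([322., 237.]), 0.92, array([ 0.634, -0.097,  0.036]))]
straight_seat [(array([255., 156.]), 0.72, array([0.525, 0.229, 0.036]))]
split_seat [(array([309., 185.]), 0.57, array([0.646, 0.082, 0.036]))]
pad [(array([295., 312.]), 0.72, array([ 0.531, -0.263,  0.   ]))]
jar [(array([375., 317.]), 0.76, array([ 0.698, -0.312,  0.   ]))]
tape [(array([308., 140.]), 0.79, array([0.701, 0.314, 0.   ]))]
case [(array([256., 233.]), 0.83, array([ 0.484, -0.022, -0.   ])), (array([313., 140.]), 0.5, array([0.717, 0.308, 0.   ])), (array([308., 183.]), 0.42, array([0.658, 0.128, 0.   ]))]
```

View pics/scene0.png

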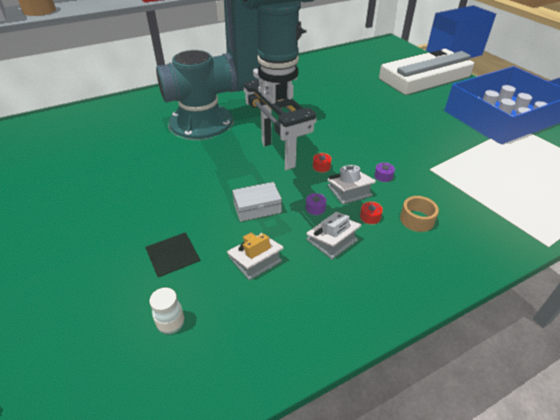

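View pics/side0.png

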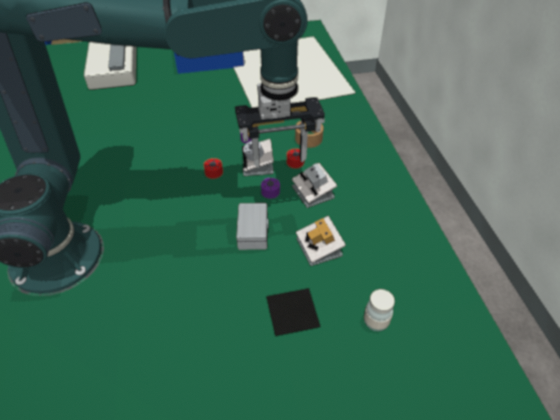

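```bash
python3 - <<'E'
from h import *
o=robot.get_obs(); p=snap('wrist','w0.png'); print(p['tool_from_camera'],p['camera_matrix'],p.keys())
a=snap('scene'); c=a['color'][140:300,200:460]; cv2.imwrite('pics/sc.png',cv2.resize(c,None,fx=3,fy=3,interpolation=cv2.INTER_CUBIC)[:,:,::-1])
E
```

```text
[[ 5.87403017e-04  9.66781669e-01  2.55602932e-01  7.50874014e-02]
 [ 9.99999793e-01 -6.34691602e-04  1.02523515e-04 -1.01535254e-04]
 [ 2.61346889e-04  2.55602819e-01 -9.66781842e-01  1.92661267e-02]
 [ 0.00000000e+00  0.00000000e+00  0.00000000e+00  1.00000000e+00]] [[325.1922621    0.         281.68196053]
 [  0.         325.1922621  204.28658003]
 [  0.           0.           1.        ]] dict_keys(['color', 'camera_matrix', 'tool_from_camera', 'shot'])
```

View pics/w0.png

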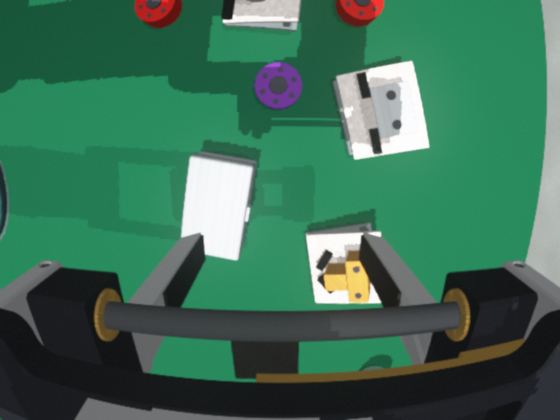

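View pics/sc.png

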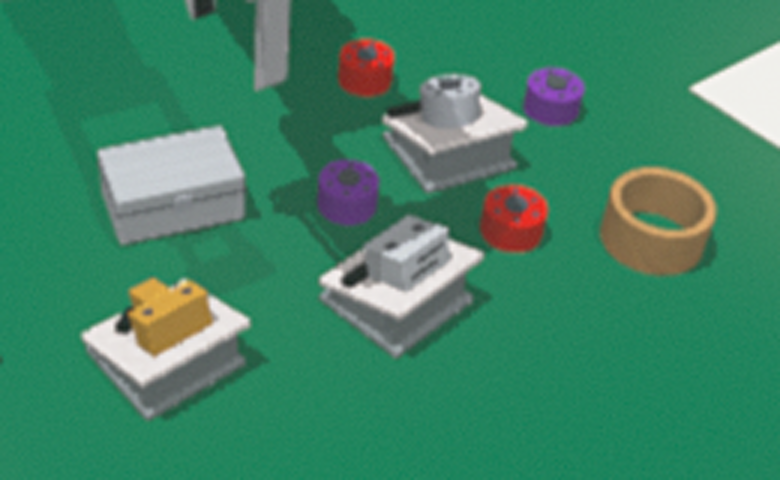

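>>> {"fn": "step_arm", "kwargs": {
  "commands": [
    [[0,0,0,0,0,0.1745,94],[0,0,0,0,0,0.1745,94],[0,0,0,0,0,0.1745,94],[0,0,0,0,0,0.1745,94],[0,0,0,0,0,0.1745,94],[0,0,0,0,0,0.1745,94],[0,0,0,0,0,0.1745,94],[0,0,0,0,0,0.1745,94],[0,0,0,0,0,0.1745,94],[-25,-30,0,0,0,0,94],[-25,-30,0,0,0,0,94],[0,0,0,0,0,0,94],[0,0,0,0,0,0,94]]
  ]
}}

```text
time: 2.98
tool_pos: [0.5002, 0.0598, 0.4049]
ee_rot: [3.141, -0.001, 0.0]
wrist_force: [0.6, 0.4, -0.0]
width: 0.0942
finger_force: 0.0
```

```bash
cat >> h.py <<'E'
def wsnap(f=None):
    o=robot.get_obs(); p=eyes.snapshot('wrist')
    T=np.eye(4); T[:3,:3]=R.from_euler('xyz',o['ee_rot']).as_matrix(); T[:3,3]=o['tool_pos']
    C=T@p['tool_from_camera']; p['eye']=C[:3,3]; p['Rm']=C[:3,:3]
    if f: cv2.imwrite('pics/'+f,p['color'][:,:,::-1])
    return p
def wproj(p,X):
    X=np.atleast_2d(X); c=(X-p['eye'])@p['Rm']; c=c*[1,-1,-1]
    K=p['camera_matrix']; r=np.hypot(c[:,0],c[:,1]); th=np.arctan2(r,c[:,2])
    return np.stack([K[0,2]+K[0,0]*th*c[:,0]/r, K[1,2]+K[1,1]*th*c[:,1]/r],1)
def whit(p,xy,z):
    K=p['camera_matrix']; u=(xy[0]-K[0,2])/K[0,0]; v=(xy[1]-K[1,2])/K[1,1]; th=np.hypot(u,v)
    d=p['Rm']@(np.array([np.sin(th)*u/th,-np.sin(th)*v/th,-np.cos(th)])); return p['eye']+d*(z-p['eye'][2])/d[2]
A=np.deg2rad(18)
def seat(x,y,yaw):  # 4x4
    T=np.eye(4); T[:3,:3]=(R.from_euler('z',yaw)*R.from_euler('y',-A)).as_matrix(); T[:3,3]=[x,y,.036]; return T
def tf(T,P): return np.atleast_2d(P)@T[:3,:3].T+T[:3,3]
E
python3 - <<'E'
from h import *
p=wsnap('w1.png'); o=robot.get_obs(); print(o['tool_pos'],o['ee_rot'],o['joint_positions'])
for n in 'disc block tee v_seat straight_seat split_seat pad'.split():
    print(n,[(np.round(d['xy']),round(d['confidence'],2),np.round(whit(p,d['xy'],.036),3)) for d in models.tip_of(p,n)[:3]])
E
```

```text
[0.50037266 0.05955015 0.40475944] [ 3.14117722e+00 -5.17977183e-04 -1.95893311e-04] [ 6.02048263e-03 -1.59891246e-02  1.47702965e+00 -4.21160475e-04
  1.68003673e+00  1.57696679e+00]
disc [(array([236., 143.]), 0.87, array([0.551, 0.109, 0.036])), (array([133., 166.]), 0.78, array([0.528, 0.233, 0.036])), (array([ 70., 166.]), 0.72, array([0.531, 0.327, 0.036]))]
block [(array([254.,  34.]), 0.96, array([0.67 , 0.09 , 0.036]))]
tee [(array([423.,  77.]), 0.9, array([ 0.63 , -0.099,  0.036]))]
v_seat [(array([427.,  77.]), 0.88, array([ 0.631, -0.104,  0.036]))]
straight_seat []
split_seat [(array([260.,  49.]), 0.97, array([0.653, 0.084, 0.036]))]
pad [(array([508., 169.]), 0.88, array([ 0.53 , -0.234,  0.036]))]
```

View pics/w1.png

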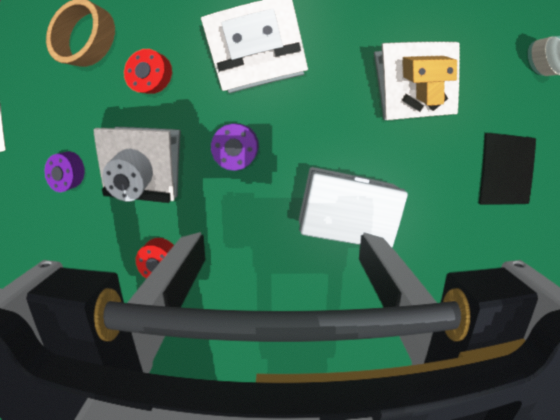

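```bash
cat > fit.py <<'E'
from h import *
from scipy.optimize import least_squares
def corners(lo,hi): return np.array([[hi,.048,0],[hi,-.048,0],[lo,-.048,0],[lo,.048,0]])
def fit(p,px,C,x0):
    m=~np.isnan(np.array(px)[:,0])
    r=least_squares(lambda q:(wproj(p,tf(seat(*q),C))[m]-np.array(px)[m]).ravel(),x0); return r.x,r.fun
def overlay(p,fits,boxes,f):
    img=cv2.resize(p['color'],None,fx=4,fy=4,interpolation=cv2.INTER_CUBIC)[:,:,::-1].copy()
    for q,Ps in fits:
        for P in Ps:
            uv=((wproj(p,tf(seat(*q),P))+.5)*4-.5).astype(int)
            cv2.polylines(img,[uv],True,(255,0,255),1)
    cv2.imwrite('pics/'+f,np.hstack([img[4*y:4*y+260,4*x:4*x+260] if False else cv2.resize(img[4*y:4*(y+s),4*x:4*(x+s)],(266,266)) for x,y,s in boxes]))
E
python3 - <<'E'
from fit import *
n=np.nan
p=wsnap()
S=corners(-.032,.054);V=corners(-.046,.042)
fs,e1=fit(p,[[95,128],[180,128],[178,201],[103,200]],S,[.51,.23,0])
fp,e2=fit(p,[[202,18],[n,n],[307,70],[226,91]],S,[.65,.085,.2])
fv,e3=fit(p,[[381,43],[459,42],[459,114],[385,119]],V,[.63,-.1,0])
for f,e in((fs,e1),(fp,e2),(fv,e3)): print(np.round(f,4),np.round(e,1))
bar=lambda x0,x1,y0,y1:np.array([[x0,y0,.008],[x1,y0,.008],[x1,y1,.008],[x0,y1,.008]])
overlay(p,[(fs,[S,bar(-.03,-.02,-.045,.045)]),(fp,[S,bar(-.009,.001,.017,.045),bar(-.009,.001,-.045,-.017)]),(fv,[V])],[(85,115,100),(195,0,115),(370,30,100)],'ov.png')
E
```

```text
[ 0.5185  0.2267 -0.0917] [ 2.1  1.4 -6.3  3.7  0.8 -0.5  5.6 -6.1]
[0.6485 0.0845 0.2474] [-0.4 -0.2  2.2 -0.3 -1.8  0.5]
[ 0.6289 -0.0991  0.1535] [ 1.3  0.1 -0.2  0.  -2.1 -0.8  0.6  0.5]
```

View pics/ov.png

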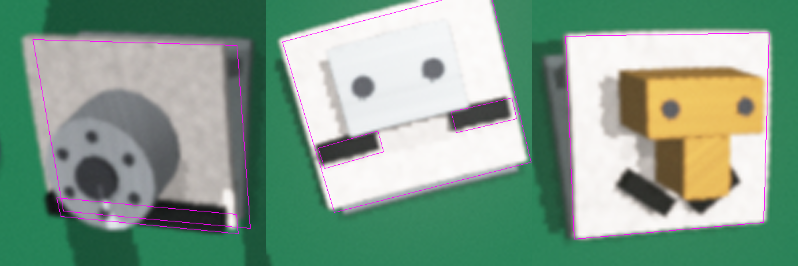

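```bash
python3 - <<'E'
from fit import *
n=np.nan
p=wsnap()
S=corners(-.032,.054);V=corners(-.046,.042)
B=np.vstack([S,[[-.02,.045,.008],[-.02,-.045,.008]]])
fs,e1=fit(p,[[93.3,128.9],[170,130.8],[172,201],[n,n],[102.5,187],[n,n]],B,[.51,.23,0])
print(np.round(fs,4),np.round(e1,1))
bar=lambda x0,x1,y0,y1:np.array([[x0,y0,.008],[x1,y0,.008],[x1,y1,.008],[x0,y1,.008]])
t=np.linspace(0,2*np.pi,40)
D=np.stack([.006+.026*np.cos(t),.026*np.sin(t),0*t+.03],1)
overlay(p,[(fs,[S,bar(-.03,-.02,-.045,.045),D])],[(85,115,100)],'ov2.png')
E
```

```text
[ 0.5196  0.2328 -0.1121] [ 0.3 -0.9 -0.8  1.   1.4 -0.7 -1.   0.5]
```

View pics/ov2.png

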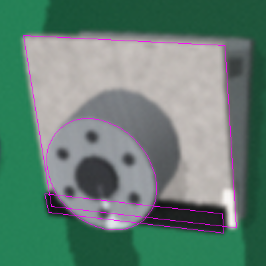

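```bash
cat >> h.py <<'E'
ST=seat(.5196,.2328,-.1121); SP=seat(.6485,.0845,.2474); VS=seat(.6289,-.0991,.1535)
def shit(p,xy,T,h):
    a=whit(p,xy,.1); d=a-p['eye']; Ti=np.linalg.inv(T); a=tf(Ti,p['eye'])[0]; d=Ti[:3,:3]@d; return a+d*(h-a[2])/d[2]
def moves(T,P):  # tool goal: grasp point at P in frame T, tool x=T x, y=-T y, z=-T z ; prints needed base shift
    Rg=T[:3,:3]@np.diag([1,-1,-1]); g=tf(T,P)[0]-Rg[:,2]*.18
    return g,Rg
def delta(T,P,show=True,pre=None):
    g,Rg=moves(T,P); o=robot.get_obs() if pre is None else None
    R0,t0=(R.from_euler('xyz',o['ee_rot']).as_matrix(),o['tool_pos']) if pre is None else pre
    print('goal',np.round(g,4),'shift in tool now mm',np.round(R0.T@(g-t0)*1e3,1),'in goal tool mm',np.round(Rg.T@(g-t0)*1e3,1),'rotvec',np.round(R.from_matrix(R0.T@Rg).as_rotvec(),3))
    return Rg,g
E
python3 - <<'E'
from h import *
p=wsnap()
print('block',shit(p,(251.9,33.7),SP,.03),shit(p,(236.9,37.6),SP,.03),shit(p,(266.8,29.8),SP,.03))
print('tee',shit(p,(436,70.6),VS,.03),shit(p,(421.9,71),VS,.03),shit(p,(450,70.2),VS,.03))
pre=delta(VS,[[.012,0,.10]]); pre=delta(VS,[[.012,0,.023]],pre=pre)
E
```

```text
block [0.02273767 0.00177928 0.03      ] [0.02290818 0.01664851 0.03      ] [ 0.02283961 -0.01297182  0.03      ]
tee [ 0.01449273 -0.00036195  0.03      ] [0.01463208 0.0164356  0.03      ] [ 0.01452654 -0.01777954  0.03      ]
goal [ 0.5547 -0.1106  0.306 ] shift in tool now mm [ 54.6 170.4  98.6] in goal tool mm [ -4.  176.8 102.4] rotvec [ 0.024  0.314 -0.152]
goal [ 0.5782 -0.1069  0.2328] shift in tool now mm [ 0.  0. 77.] in goal tool mm [ 0.  0. 77.] rotvec [0. 0. 0.]
```

>>> {"fn": "step_arm", "kwargs": {
  "commands": [
    [[0,0,0,0.012,0.157,-0.076,70],[0,0,0,0.012,0.157,-0.076,70],[-1,44.2,25.6,0,0,0,70],[-1,44.2,25.6,0,0,0,70],[-1,44.2,25.6,0,0,0,70],[-1,44.2,25.6,0,0,0,70],[0,0,0,0,0,0,70],[0,0,0,0,0,0,70],[0,0,0,0,0,0,70],[0,0,0,0,0,0,70]]
  ]
}}

```text
time: 4.78
tool_pos: [0.5546, -0.1094, 0.3074]
ee_rot: [3.141, -0.317, 0.155]
wrist_force: [0.8, 0.3, -0.5]
width: 0.07
finger_force: 0.0
```

```bash
python3 - <<'E'
from h import *
delta(VS,[[.012,0,.023]])
p=wsnap('w2.png')
E
```

```text
goal [ 0.5782 -0.1069  0.2328] shift in tool now mm [-0.7  1.1 78.2] in goal tool mm [-0.5  1.1 78.2] rotvec [ 0.    -0.002  0.002]
```

View pics/w2.png

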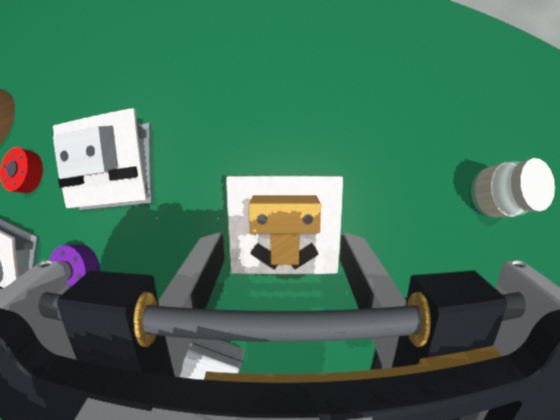

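>>> {"fn": "step_arm", "kwargs": {
  "commands": [
    [[0,1,20,0,0,0,70],[0,0,20,0,0,0,70],[0,0,20,0,0,0,70],[0,0,18,0,0,0,70],[0,0,0,0,0,0,70],[0,0,0,0,0,0,40],[0,0,0,0,0,0,40],[0,0,0,0,0,0,40],[0,0,0,0,0,0,40],[0,0,0,0,0,0,40]]
  ]
}}

```text
time: 6.08
tool_pos: [0.5784, -0.1078, 0.2316]
ee_rot: [3.142, -0.314, 0.154]
wrist_force: [1.0, -0.9, -2.1]
width: 0.0542
finger_force: 30.0
```

```bash
python3 - <<'E'
from fit import *
o=robot.get_obs(); print(o['width'],o['finger_force'],o['wrist_force'],o['tool_pos'])
delta(VS,[[.012,0,.023]])
E
```

```text
0.05420241440732012 29.997595846652985 [ 0.98493804 -0.89359353 -2.1374955 ] [ 0.57839202 -0.10781997  0.23158283]
goal [ 0.5782 -0.1069  0.2328] shift in tool now mm [ 0.3 -0.9 -1.2] in goal tool mm [ 0.3 -0.9 -1.2] rotvec [0. 0. 0.]
```

```bash
python3 - <<'E'
from h import *
g,Rg=moves(VS,[[.0117,.0009,.0218]]); g=g-Rg[:,2]*.07
P=np.eye(4); P[:3,:3]=R.from_euler('z',.154).as_matrix(); P[:3,3]=[.525,-.265,.006]
pre=delta(P,[[0,0,.11]],pre=(Rg,g))
E
```

```text
goal [ 0.525 -0.265  0.296] shift in tool now mm [-53.1 149.  -15. ] in goal tool mm [-55.3 148.9   2.1] rotvec [ 0.    -0.314 -0.   ]
```

>>> {"fn": "step_arm", "kwargs": {
  "commands": [
    [[0,0,-20,0,0,0,40],[0,0,-25,0,0,0,40],[0,0,-25,0,0,0,40],[0,0,0,0,-0.1,0,40],[0,0,0,0,-0.107,0,40],[0,0,0,0,-0.107,0,40],[-13.8,37.2,0.5,0,0,0,40],[-13.8,37.2,0.5,0,0,0,40],[-13.8,37.2,0.5,0,0,0,40],[-13.8,37.2,0.5,0,0,0,40],[0,0,0,0,0,0,40],[0,0,20,0,0,0,40],[0,0,20,0,0,0,40],[0,0,20,0,0,0,40],[0,0,15,0,0,0,40],[0,0,0,0,0,0,40],[0,0,0,0,0,0,40]]
  ]
}}

```text
time: 8.2
tool_pos: [0.5258, -0.2666, 0.2224]
ee_rot: [3.141, -0.002, 0.154]
wrist_force: [-0.4, 0.4, -3.1]
width: 0.0538
finger_force: 30.0
```

```bash
python3 - <<'E'
from h import *
o=robot.get_obs(); print(o['width'],o['finger_force'],o['wrist_force'],o['tool_pos'],o['ee_rot'])
p=wsnap('w3.png'); s=snap('side'); c=s['color'][200:360,230:420]
w=cv2.resize(p['color'],(400,300)); cv2.imwrite('pics/m1.png',np.hstack([cv2.resize(c,(356,300)),w])[:,:,::-1])
E
```

```text
0.053841710917384544 29.998329877853394 [-0.43555854  0.35534843 -3.12816934] [ 0.5258097  -0.26655183  0.2224043 ] [ 3.14063722e+00 -1.89555887e-03  1.53755038e-01]
```

View pics/m1.png

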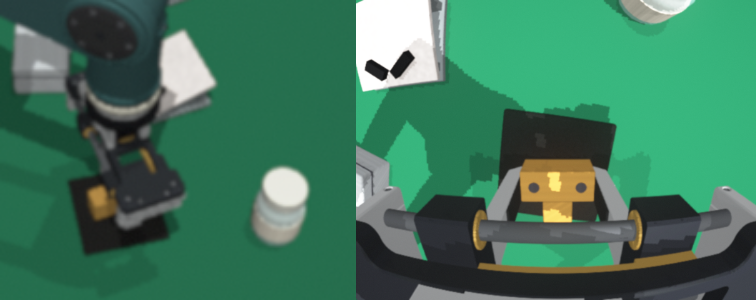

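>>> {"fn": "step_arm", "kwargs": {
  "commands": [
    [[0,0,7,0,0,0,40],[0,0,6,0,0,0,40],[0,0,0,0,0,0,40],[0,0,0,0,0,0,40]]
  ]
}}

```text
time: 8.8
tool_pos: [0.5254, -0.2665, 0.2081]
ee_rot: [-3.141, -0.0, 0.153]
wrist_force: [0.6, 0.7, -3.6]
width: 0.0536
finger_force: 30.0
```

>>> {"fn": "step_arm", "kwargs": {
  "commands": [
    [[0,0,1,0,0,0,40],[0,0,0,0,0,0,40],[0,0,0,0,0,0,40]]
  ]
}}

```text
time: 9.18
tool_pos: [0.5254, -0.2666, 0.2078]
ee_rot: [3.141, -0.001, 0.154]
wrist_force: [-0.8, 0.8, -1.8]
width: 0.054
finger_force: 30.0
```

>>> {"fn": "step_arm", "kwargs": {
  "commands": [
    [[0,0,0,0,0,0,70],[0,0,0,0,0,0,70],[0,0,0,0,0,0,70],[0,0,0,0,0,0,70],[0,0,-30,0,0,0,70],[0,0,-50,0,0,0,70],[0,0,-50,0,0,0,70],[0,0,0,0,0,0,70],[0,0,0,0,0,0,70]]
  ]
}}

```text
time: 10.3
tool_pos: [0.5252, -0.2665, 0.3369]
ee_rot: [-3.141, -0.0, 0.154]
wrist_force: [-0.9, -0.0, -1.1]
width: 0.0701
finger_force: 0.0
```

```bash
python3 - <<'E'
from h import *
o=robot.get_obs(); print(o['width'],o['tool_pos'])
pre=delta(ST,[[.006,0,.13]])
p=wsnap('w4.png')
pre=delta(ST,[[.006,0,.022]],pre=pre)
E
```

```text
0.07007287327933197 [ 0.52518276 -0.26646984  0.33688445]
goal [0.4301 0.2429 0.3327] shift in tool now mm [ -16.1 -517.9    4.4] in goal tool mm [-145.4 -495.5  -42.8] rotvec [-0.042  0.312  0.263]
goal [0.4632 0.2391 0.23  ] shift in tool now mm [  0.   0. 108.] in goal tool mm [  0.   0. 108.] rotvec [0. 0. 0.]
```

View pics/w4.png

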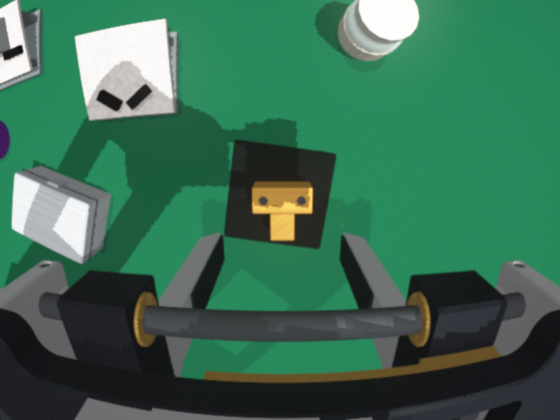

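>>> {"fn": "step_arm", "kwargs": {
  "commands": [
    [[-1.6,-51.8,0.4,0,0,0,70],[-1.6,-51.8,0.4,0,0,0,70],[-1.6,-51.8,0.4,0,0,0,70],[-1.6,-51.8,0.4,0,0,0,70],[-1.6,-51.8,0.4,0,0,0,70],[-1.6,-51.8,0.4,0,0,0,70],[-1.6,-51.8,0.4,0,0,0,70],[-1.6,-51.8,0.4,0,0,0,70],[-1.6,-51.8,0.4,0,0,0,70],[-1.6,-51.8,0.4,0,0,0,70],[0,0,0,-0.014,0.104,0.088,70],[0,0,0,-0.014,0.104,0.088,70],[0,0,0,-0.014,0.104,0.088,70],[0,0,0,0,0,0,70],[0,0,0,0,0,0,70],[0,0,0,0,0,0,70]]
  ]
}}

```text
time: 12.35
tool_pos: [0.4306, 0.2427, 0.3329]
ee_rot: [3.141, -0.313, -0.112]
wrist_force: [-0.8, -0.1, -0.1]
width: 0.0699
finger_force: 0.0
```

```bash
python3 - <<'E'
from fit import *
pre=delta(ST,[[.006,0,.022]])
p=wsnap()
t=np.linspace(0,2*np.pi,40)
S=corners(-.032,.054)
bar=lambda x0,x1,y0,y1:np.array([[x0,y0,.008],[x1,y0,.008],[x1,y1,.008],[x0,y1,.008]])
D=np.stack([.006+.026*np.cos(t),.026*np.sin(t),0*t+.03],1)
q=[.5196,.2328,-.1121]
overlay(p,[(q,[S,bar(-.03,-.02,-.045,.045),D])],[(200,130,180)],'ov3.png')
E
```

```text
goal [0.4632 0.2391 0.23  ] shift in tool now mm [ -0.4  -0.2 108. ] in goal tool mm [-5.00e-01 -1.00e-01  1.08e+02] rotvec [ 0.001  0.001 -0.   ]
```

View pics/ov3.png

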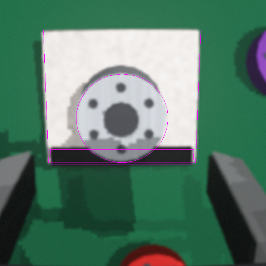

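>>> {"fn": "step_arm", "kwargs": {
  "commands": [
    [[0,0,30,0,0,0,70],[0,0,30,0,0,0,70],[0,0,25,0,0,0,70],[0,0,23,0,0,0,70],[0,0,0,0,0,0,70],[0,0,0,0,0,0,70],[0,0,0,0,0,0,40],[0,0,0,0,0,0,40],[0,0,0,0,0,0,40],[0,0,0,0,0,0,40]]
  ]
}}

```text
time: 13.65
tool_pos: [0.4635, 0.2391, 0.2312]
ee_rot: [3.142, -0.315, -0.113]
wrist_force: [-2.0, -1.0, 3.2]
width: 0.0514
finger_force: 30.0
```

```bash
python3 - <<'E'
from h import *
o=robot.get_obs(); print(o['width'],o['finger_force'],o['wrist_force'])
delta(ST,[[.006,0,.022]])
R0,t0=R.from_euler('xyz',o['ee_rot']).as_matrix(),o['tool_pos']
t0=t0-R0[:,2]*.1
pre=delta(VS,[[.003,0,.110]],pre=(R0,t0))
E
```

```text
0.05144906464515198 30.001569986343384 [-1.99724651 -0.99717585  3.22338649]
goal [0.4632 0.2391 0.23  ] shift in tool now mm [-0.7 -0.   1.1] in goal tool mm [-0.7 -0.   1.1] rotvec [ 0.    -0.001 -0.   ]
goal [ 0.5432 -0.1124  0.3127] shift in tool now mm [138.  340.3  59.3] in goal tool mm [ 48.  367.7  29.8] rotvec [ 0.082 -0.001 -0.253]
```

>>> {"fn": "step_arm", "kwargs": {
  "commands": [
    [[0,0,-20,0,0,0,40],[0,0,-40,0,0,0,40],[0,0,-40,0,0,0,40],[17.3,42.5,7.4,0,0,0,40],[17.3,42.5,7.4,0,0,0,40],[17.3,42.5,7.4,0,0,0,40],[17.3,42.5,7.4,0,0,0,40],[17.2,42.5,7.4,0,0,0,40],[17.2,42.5,7.4,0,0,0,40],[17.2,42.5,7.4,0,0,0,40],[17.2,42.5,7.4,0,0,0,40],[0,0,0,0.041,0,-0.127,40],[0,0,0,0.041,0,-0.126,40],[0,0,0,0,0,0,40],[0,0,0,0,0,0,40],[0,0,0,0,0,0,40]]
  ]
}}

```text
time: 15.65
tool_pos: [0.543, -0.1117, 0.312]
ee_rot: [3.141, -0.314, 0.153]
wrist_force: [0.2, 0.2, -3.9]
width: 0.0518
finger_force: 30.0
```

```bash
python3 - <<'E'
from fit import *
o=robot.get_obs(); print(o['width'],o['finger_force'])
delta(VS,[[.003,0,.026]])
p=wsnap()
V=corners(-.046,.042); t=np.linspace(0,2*np.pi,40)
Rt=R.from_euler('xyz',o['ee_rot']).as_matrix()
D=np.stack([.026*np.cos(t),.026*np.sin(t),0*t+.10+.004+.0],1)
C=np.stack([.026*np.cos(t),.026*np.sin(t),0*t],1)
overlay(p,[([.6289,-.0991,.1535],[V,C])],[(190,130,180),(190,130,180)],'ov4.png')
E
```

```text
0.051775858910566255 29.994953870773315
goal [ 0.5688 -0.1084  0.2328] shift in tool now mm [ 0.3  0.6 83.3] in goal tool mm [ 0.3  0.7 83.3] rotvec [ 0.     0.    -0.001]
```

View pics/ov4.png

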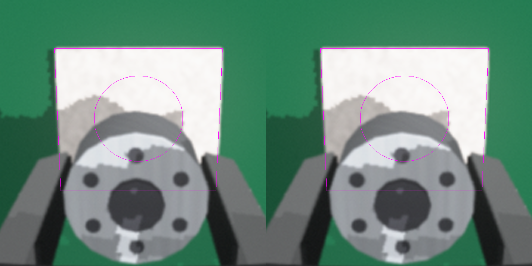

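```bash
python3 - <<'E'
from h import *
p=wsnap(); o=robot.get_obs()
T=np.eye(4); T[:3,:3]=R.from_euler('xyz',o['ee_rot']).as_matrix(); T[:3,3]=o['tool_pos']
print(shit(p,(281.3,268.7),T,.169), shit(p,(190+135*180/266,130+195*180/266),T,.173))
E
```

```text
[ 0.0007663  -0.00121442  0.169     ] [ 0.00271578 -0.00119079  0.173     ]
```

>>> {"fn": "step_arm", "kwargs": {
  "commands": [
    [[-1.5,0.5,30,0,0,0,40],[0,0,25,0,0,0,40],[0,0,20,0,0,0,40],[0,0,8,0,0,0,40],[0,0,0,0,0,0,40],[0,0,0,0,0,0,40],[0,0,1,0,0,0,40],[0,0,0,0,0,0,40],[0,0,0,0,0,0,40]]
  ]
}}

```text
time: 16.88
tool_pos: [0.5675, -0.1089, 0.2322]
ee_rot: [3.141, -0.315, 0.153]
wrist_force: [-0.3, -0.2, -4.4]
width: 0.0517
finger_force: 30.0
```

```bash
python3 - <<'E'
from h import *
o=robot.get_obs(); print(o['width'],o['wrist_force'])
delta(VS,[[.001,0,.0231]])
E
```

```text
0.05169622214869332 [-0.2905759  -0.21765023 -4.43572938]
goal [ 0.5678 -0.1086  0.2295] shift in tool now mm [-0.5 -0.2  2.7] in goal tool mm [-0.5 -0.2  2.7] rotvec [ 0.001 -0.001 -0.   ]
```

>>> {"fn": "step_arm", "kwargs": {
  "commands": [
    [[0,0,1.5,0,0,0,40],[0,0,0,0,0,0,40],[0,0,0,0,0,0,40]]
  ]
}}

```text
time: 17.25
tool_pos: [0.568, -0.1088, 0.2304]
ee_rot: [3.141, -0.314, 0.153]
wrist_force: [-0.2, 0.1, -4.1]
width: 0.0517
finger_force: 30.0
```

>>> {"fn": "step_arm", "kwargs": {
  "commands": [
    [[0,0,1,0,0,0,40],[0,0,0,0,0,0,40],[0,0,0,0,0,0,40]]
  ]
}}

```text
time: 17.62
tool_pos: [0.5683, -0.1088, 0.2296]
ee_rot: [3.141, -0.315, 0.153]
wrist_force: [0.1, 0.4, -4.1]
width: 0.0515
finger_force: 30.0
```

>>> {"fn": "step_arm", "kwargs": {
  "commands": [
    [[0,0,1,0,0,0,40],[0,0,0,0,0,0,40],[0,0,0,0,0,0,40]]
  ]
}}

```text
time: 18.0
tool_pos: [0.5684, -0.1087, 0.2296]
ee_rot: [3.141, -0.315, 0.154]
wrist_force: [-4.9, 0.4, 3.0]
width: 0.0516
finger_force: 30.0
```

>>> {"fn": "step_arm", "kwargs": {
  "commands": [
    [[0,0,0,0,0,0,70],[0,0,0,0,0,0,70],[0,0,0,0,0,0,70],[0,0,0,0,0,0,70],[0,0,-30,0,0,0,70],[0,0,-40,0,0,0,70],[0,0,-40,0,0,0,70],[0,0,0,0,0,0,70],[0,0,0,0,0,0,70]]
  ]
}}

```text
time: 19.12
tool_pos: [0.5348, -0.1138, 0.3321]
ee_rot: [-3.141, -0.313, 0.153]
wrist_force: [0.9, 0.5, 0.1]
width: 0.07
finger_force: 0.0
```

```bash
python3 - <<'E'
from fit import *
p=wsnap()
V=corners(-.046,.042); t=np.linspace(0,2*np.pi,40)
D=np.stack([.026*np.cos(t),.026*np.sin(t),0*t+.03],1)
overlay(p,[([.6289,-.0991,.1535],[V,D])],[(190,130,180)],'ov5.png')
pre=delta(SP,[[.0215,.001,.13]])
delta(SP,[[.0215,.001,.022]],pre=pre)
E
```

```text
goal [0.5752 0.067  0.3375] shift in tool now mm [  66.2 -172.4   14.9] in goal tool mm [  81.3 -165.3   19.8] rotvec [ 0.028  0.003 -0.09 ]
goal [0.6076 0.0752 0.2348] shift in tool now mm [ -0.  -0. 108.] in goal tool mm [ -0.  -0. 108.] rotvec [0. 0. 0.]
```

View pics/ov5.png

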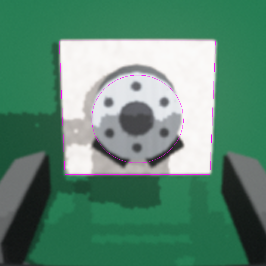

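>>> {"fn": "step_arm", "kwargs": {
  "commands": [
    [[16.5,-43,3.7,0,0,0,70],[16.5,-43,3.7,0,0,0,70],[16.5,-43,3.7,0,0,0,70],[16.7,-43.4,3.8,0,0,0,70],[0,0,0,0.028,0.003,-0.09,70],[0,0,0,0,0,0,70],[0,0,0,0,0,0,70],[0,0,0,0,0,0,70]]
  ]
}}

```text
time: 20.18
tool_pos: [0.5754, 0.0663, 0.3389]
ee_rot: [3.14, -0.316, 0.246]
wrist_force: [0.2, 0.4, 0.5]
width: 0.0701
finger_force: 0.0
```

```bash
python3 - <<'E'
from h import *
delta(SP,[[.0215,.001,.022]])
p=wsnap()
for n,h in (('split_seat',0),('block',0)):
    print(n,[(d['xy'],round(d['confidence'],2),np.round(shit(p,d['xy'],SP,h)*1e3,1)) for d in models.tip_of(p,n)[:2]])
# hole (dark) blobs on block top
img=cv2.cvtColor(p['color'],cv2.COLOR_RGB2GRAY)
m=np.zeros_like(img)
for d in models.masks_of(p,'block')[:1]: m=d['mask'].astype(np.uint8); print(d['xy'],m.sum())
er=cv2.erode(m,np.ones((3,3)))
q=cv2.minAreaRect(np.argwhere(m)[:,::-1].astype(np.float32)); print(q)
n,l,s,c=cv2.connectedComponentsWithStats(((img<110)&(er>0)).astype(np.uint8)); print([(s[i,4],np.round(shit(p,c[i],SP,.03)*1e3,1)) for i in range(1,n) if s[i,4]>5])
E
```

```text
goal [0.6076 0.0752 0.2348] shift in tool now mm [ -0.7  -1.  109.3] in goal tool mm [ -0.4  -0.8 109.3] rotvec [ 0.002 -0.002 -0.001]
split_seat [([279.5, 225.5], 0.73, array([-0.9,  2.6,  0. ]))]
block [([280.8, 199.4], 0.78, array([24.5,  1.4,  0. ]))]
[281.3, 205.7] 3278
((280.5, 206.0), (54.0, 63.0), 90.0)
[(np.int32(75), array([46.4,  4.3, 30. ])), (np.int32(82), array([23.2, 16.5, 30. ])), (np.int32(79), array([ 22.8, -13.5,  30. ]))]
```

>>> {"fn": "step_arm", "kwargs": {
  "commands": [
    [[1,-1.3,30,0,0,0,70],[0,0,30,0,0,0,70],[0,0,25,0,0,0,70],[0,0,22,0,0,0,70],[0,0,0,0,0,0,70],[0,0,0,0,0,0,70],[0,0,0,0,0,0,40],[0,0,0,0,0,0,40],[0,0,0,0,0,0,40],[0,0,0,0,0,0,40]]
  ]
}}

```text
time: 21.62
tool_pos: [0.6086, 0.0763, 0.2393]
ee_rot: [3.139, -0.319, 0.248]
wrist_force: [-1.6, -1.0, 3.6]
width: 0.0519
finger_force: 30.0
```

```bash
python3 - <<'E'
from h import *
o=robot.get_obs(); print(o['width'],o['finger_force'],o['wrist_force'])
delta(SP,[[.023,.0015,.022]])
R0,t0=R.from_euler('xyz',o['ee_rot']).as_matrix(),o['tool_pos']
t0=t0-R0[:,2]*.1
pre=delta(ST,[[.003,0,.110]],pre=(R0,t0))
E
```

```text
0.05194555798053017 30.00099688768387 [-1.56445515 -1.00786516  3.55147543]
goal [0.6088 0.076  0.2352] shift in tool now mm [-1.1  0.3  3.9] in goal tool mm [-1.1  0.3  3.9] rotvec [ 0.002 -0.005  0.001]
goal [0.4334 0.2425 0.3127] shift in tool now mm [ -99.5 -203.9  -10.7] in goal tool mm [-161.9 -156.4  -30. ] rotvec [-0.11  -0.005  0.342]
```

>>> {"fn": "step_arm", "kwargs": {
  "commands": [
    [[0,0,-20,0,0,0,40],[0,0,-40,0,0,0,40],[0,0,-40,0,0,0,40],[-19.9,-40.8,-2.1,0,0,0,40],[-19.9,-40.8,-2.1,0,0,0,40],[-19.9,-40.8,-2.1,0,0,0,40],[-19.9,-40.8,-2.1,0,0,0,40],[-19.9,-40.8,-2.1,0,0,0,40],[0,0,0,-0.037,-0.002,0.114,40],[0,0,0,-0.037,-0.002,0.114,40],[0,0,0,-0.037,-0.002,0.114,40],[0,0,0,0,0,0,40],[0,0,0,0,0,0,40],[0,0,0,0,0,0,40]]
  ]
}}

```text
time: 23.38
tool_pos: [0.4333, 0.2425, 0.3116]
ee_rot: [3.14, -0.312, -0.111]
wrist_force: [-0.5, -0.2, -1.6]
width: 0.052
finger_force: 30.0
```

```bash
cat > blk.py <<'E'
from h import *
o=robot.get_obs(); print(o['width'],o['finger_force'],o['wrist_force'])
delta(ST,[[.003,0,.026]])
p=wsnap('w9.png')
T=np.eye(4); T[:3,:3]=R.from_euler('xyz',o['ee_rot']).as_matrix(); T[:3,3]=o['tool_pos']
img=cv2.cvtColor(p['color'],cv2.COLOR_RGB2GRAY)
r=models.masks_of(p,'block'); print([(d['xy'],d['confidence'],d['mask'].sum()) for d in r])
for d in r[:1]:
    er=cv2.erode(cv2.morphologyEx(d['mask'].astype(np.uint8),cv2.MORPH_CLOSE,np.ones((9,9))),np.ones((3,3)))
    n,l,s,c=cv2.connectedComponentsWithStats(((img<110)&(er>0)).astype(np.uint8)); print([(s[i,4],np.round(c[i]),np.round(shit(p,c[i],T,.173)*1e3,1)) for i in range(1,n) if s[i,4]>10])
E
python3 blk.py
```

```text
0.0519558031800395 29.997974932193756 [-0.478498   -0.23468105 -1.56512508]
goal [0.4592 0.2396 0.2328] shift in tool now mm [ 0.7 -0.1 82.9] in goal tool mm [ 0.5 -0.  82.9] rotvec [0.001 0.003 0.001]
[([282.5, 255.7], 0.56, np.int64(7857))]
[(np.int32(423), array([280., 223.]), array([ 23.8,  -1.7, 173. ])), (np.int32(255), array([253., 267.]), array([ -0.7, -15.8, 173. ])), (np.int32(265), array([310., 267.]), array([ -0.8,  13.8, 173. ])), (np.int32(11), array([235., 278.]), array([ -7.3, -25.9, 173. ]))]
```

>>> {"fn": "step_arm", "kwargs": {
  "commands": [
    [[0.5,0,30,0,0,0,40],[0,0,25,0,0,0,40],[0,0,16,0,0,0,40],[0,0,8,0,0,0,40],[0,0,0,0,0,0,40],[0,0,0,0,0,0,40],[0,0,1.5,0,0,0,40],[0,0,0,0,0,0,40],[0,0,0,0,0,0,40]]
  ]
}}

```text
time: 24.6
tool_pos: [0.4583, 0.2398, 0.2354]
ee_rot: [3.14, -0.312, -0.111]
wrist_force: [-0.3, 0.2, -1.3]
width: 0.0519
finger_force: 30.0
```

>>> {"fn": "step_arm", "kwargs": {
  "commands": [
    [[0,0,1.5,0,0,0,40],[0,0,0,0,0,0,40],[0,0,0,0,0,0,40]]
  ]
}}

```text
time: 24.98
tool_pos: [0.4588, 0.2397, 0.2337]
ee_rot: [3.14, -0.312, -0.112]
wrist_force: [1.1, 0.3, -1.7]
width: 0.0518
finger_force: 30.0
```

>>> {"fn": "step_arm", "kwargs": {
  "commands": [
    [[0,0,1,0,0,0,40],[0,0,0,0,0,0,40],[0,0,0,0,0,0,40]]
  ]
}}

```text
time: 25.35
tool_pos: [0.459, 0.2397, 0.2333]
ee_rot: [3.14, -0.312, -0.112]
wrist_force: [-3.8, -1.4, 4.2]
width: 0.0518
finger_force: 30.0
```

>>> {"fn": "step_arm", "kwargs": {
  "commands": [
    [[0,0,0,0,0,0,70],[0,0,0,0,0,0,70],[0,0,0,0,0,0,70],[0,0,0,0,0,0,70],[0,0,-30,0,0,0,70],[0,0,-40,0,0,0,70],[0,0,-40,0,0,0,70],[0,0,0,0,0,0,70],[0,0,0,0,0,0,70]]
  ]
}}

```text
time: 26.48
tool_pos: [0.4254, 0.2435, 0.3364]
ee_rot: [3.139, -0.311, -0.111]
wrist_force: [-0.8, -0.5, -0.1]
width: 0.0698
finger_force: 0.0
```

```bash
cat > holes.py <<'E'
from h import *
def holes(p,name,T,h,th=110):
    img=cv2.cvtColor(p['color'],cv2.COLOR_RGB2GRAY)
    for d in models.masks_of(p,name)[:2]:
        er=cv2.erode(cv2.morphologyEx(d['mask'].astype(np.uint8),cv2.MORPH_CLOSE,np.ones((9,9))),np.ones((3,3)))
        n,l,s,c=cv2.connectedComponentsWithStats(((img<th)&(er>0)).astype(np.uint8)); print(name,round(d['confidence'],2),[(int(s[i,4]),np.round(c[i]),np.round(shit(p,c[i],T,h)*1e3,1)) for i in range(1,n) if s[i,4]>10])
E
python3 - <<'E'
from holes import *
p=wsnap('w10.png'); holes(p,'block',ST,.03)
print([(np.round(shit(p,d['xy'],ST,0)*1e3,1)) for d in models.tip_of(p,'block')[:2]])
PT=np.eye(4); PT[:3,:3]=R.from_euler('z',.154).as_matrix(); PT[:3,3]=[.5254,-.2666,.006]
pre=delta(PT,[[0,0,.15]]); delta(PT,[[0,0,.0218]],pre=pre)
E
```

```text
block 0.84 [(138, array([281., 184.]), array([23.4,  0.9, 30. ])), (75, array([264., 210.]), array([ 0.2, 15.8, 30. ])), (74, array([299., 210.]), array([  0.1, -14.3,  30. ]))]
[array([1.6, 1.2, 0. ])]
goal [ 0.5254 -0.2666  0.336 ] shift in tool now mm [148.8 495.5  48.5] in goal tool mm [ 20.5 519.2  -0.8] rotvec [ 0.045 -0.306 -0.264]
goal [ 0.5254 -0.2666  0.2078] shift in tool now mm [  0.    0.  128.2] in goal tool mm [  0.    0.  128.2] rotvec [0. 0. 0.]
```

>>> {"fn": "step_arm", "kwargs": {
  "commands": [
    [[0,0,0,0.015,-0.102,-0.088,70],[0,0,0,0.015,-0.102,-0.088,70],[0,0,0,0.015,-0.102,-0.088,70],[2,52,0,0,0,0,70],[2,52,0,0,0,0,70],[2,52,0,0,0,0,70],[2,52,0,0,0,0,70],[2,52,0,0,0,0,70],[2,52,0,0,0,0,70],[2,52,0,0,0,0,70],[2,52,0,0,0,0,70],[2,52,0,0,0,0,70],[2.5,51.2,0,0,0,0,70],[0,0,0,0,0,0,70],[0,0,0,0,0,0,70],[0,0,0,0,0,0,70]]
  ]
}}

```text
time: 28.62
tool_pos: [0.5258, -0.2651, 0.3365]
ee_rot: [-3.139, -0.004, 0.156]
wrist_force: [0.4, -0.2, -0.7]
width: 0.0701
finger_force: 0.0
```

```bash
python3 - <<'E'
from holes import *
p=wsnap(); o=robot.get_obs()
PT=np.eye(4); PT[:3,:3]=R.from_euler('z',.154).as_matrix(); PT[:3,3]=[.5254,-.2666,.006]
holes(p,'tee',PT,.03); delta(PT,[[0,0,.0218]])
E
```

```text
tee 0.91 [(198, array([284., 187.]), array([17.5,  0.8, 30. ])), (53, array([265., 202.]), array([ 3.3, 18.1, 30. ])), (53, array([303., 203.]), array([  3.1, -16.1,  30. ]))]
tee 0.61 [(153, array([14., 53.]), array([174.9, 301.2,  30. ]))]
goal [ 0.5254 -0.2666  0.2078] shift in tool now mm [ -1.2   1.7 129.2] in goal tool mm [ -0.7   1.5 129.2] rotvec [-0.002 -0.004  0.002]
```

>>> {"fn": "step_arm", "kwargs": {
  "commands": [
    [[0.5,0.5,40,0,-0.004,0,70],[0,0,40,0,0,0,70],[0,0,30,0,0,0,70],[0,0,19,0,0,0,70],[0,0,0,0,0,0,70],[0,0,0,0,0,0,70],[0,0,0,0,0,0,40],[0,0,0,0,0,0,40],[0,0,0,0,0,0,40],[0,0,0,0,0,0,40]]
  ]
}}

```text
time: 29.98
tool_pos: [0.5267, -0.2666, 0.2085]
ee_rot: [-3.141, -0.001, 0.155]
wrist_force: [-1.2, 0.6, 2.6]
width: 0.0537
finger_force: 30.0
```

```bash
python3 - <<'E'
from h import *
o=robot.get_obs(); print(o['width'],o['finger_force'],o['wrist_force'])
R0,t0=R.from_euler('xyz',o['ee_rot']).as_matrix(),o['tool_pos']
t0=t0-R0[:,2]*.13
pre=delta(SP,[[.013,0,.110]],pre=(R0,t0))
E
```

```text
0.05367420958849792 30.00059187412262 [-1.15501751  0.64870552  2.62418351]
goal [0.5736 0.0656 0.3158] shift in tool now mm [  97.6 -321.1   23. ] in goal tool mm [ 113.7 -310.7   60.8] rotvec [ 0.014  0.313 -0.092]
```

>>> {"fn": "step_arm", "kwargs": {
  "commands": [
    [[0,0,-30,0,0,0,40],[0,0,-50,0,0,0,40],[0,0,-50,0,0,0,40],[0,0,0,0.007,0.157,-0.046,40],[0,0,0,0.007,0.156,-0.046,40],[16.2,-44.4,8.7,0,0,0,40],[16.2,-44.4,8.7,0,0,0,40],[16.2,-44.4,8.7,0,0,0,40],[16.2,-44.4,8.7,0,0,0,40],[16.2,-44.4,8.7,0,0,0,40],[16.2,-44.4,8.7,0,0,0,40],[16.5,-44.3,8.6,0,0,0,40],[0,0,0,0,0,0,40],[0,0,0,0,0,0,40],[0,0,0,0,0,0,40]]
  ]
}}

```text
time: 31.85
tool_pos: [0.5733, 0.0645, 0.3147]
ee_rot: [-3.141, -0.312, 0.245]
wrist_force: [-0.4, -0.3, -3.6]
width: 0.0541
finger_force: 30.0
```

```bash
python3 - <<'E'
from holes import *
o=robot.get_obs(); print(o['width'])
p=wsnap()
T=np.eye(4); T[:3,:3]=R.from_euler('xyz',o['ee_rot']).as_matrix(); T[:3,3]=o['tool_pos']
holes(p,'tee',T,.1718); delta(SP,[[.013,0,.026]])
E
```

```text
0.05407661552553754
tee 0.92 [(1602, array([282., 234.]), array([ 18.7,  -0.9, 171.8])), (198, array([249., 264.]), array([  2.1, -18.1, 171.8])), (197, array([315., 264.]), array([  2.1,  16. , 171.8])), (16, array([266., 284.]), array([ -9.3,  -9. , 171.8])), (13, array([298., 283.]), array([ -9.3,   7.9, 171.8])), (161, array([296., 297.]), array([-17.8,   6.6, 171.8])), (122, array([267., 298.]), array([-18.3,  -9. , 171.8]))]
goal [0.5988 0.0719 0.2359] shift in tool now mm [ 0.7 -1.1 83.5] in goal tool mm [ 0.6 -1.1 83.5] rotvec [-0.     0.001 -0.002]
```

>>> {"fn": "step_arm", "kwargs": {
  "commands": [
    [[0.6,-1.1,30,0,0,-0.002,40],[0,0,25,0,0,0,40],[0,0,20,0,0,0,40],[0,0,7,0,0,0,40],[0,0,0,0,0,0,40],[0,0,0,0,0,0,40],[0,0,2,0,0,0,40],[0,0,0,0,0,0,40],[0,0,0,0,0,0,40]]
  ]
}}

```text
time: 33.08
tool_pos: [0.5989, 0.0733, 0.2357]
ee_rot: [-3.141, -0.314, 0.249]
wrist_force: [0.6, 0.8, -3.8]
width: 0.0536
finger_force: 30.0
```

>>> {"fn": "step_arm", "kwargs": {
  "commands": [
    [[0,0,1.5,0,0,0,40],[0,0,0,0,0,0,40],[0,0,0,0,0,0,40]]
  ]
}}

```text
time: 33.45
tool_pos: [0.5993, 0.0734, 0.2341]
ee_rot: [-3.141, -0.313, 0.249]
wrist_force: [0.0, -0.5, -4.0]
width: 0.0536
finger_force: 30.0
```

```bash
python3 - <<'E'
from h import *
delta(SP,[[.013,0,.0225]])
E
```

```text
goal [0.5998 0.0722 0.2326] shift in tool now mm [-0.3  1.3  1.5] in goal tool mm [-0.3  1.3  1.5] rotvec [-0.001  0.001  0.002]
```

>>> {"fn": "step_arm", "kwargs": {
  "commands": [
    [[0,1,1,0,0,0,40],[0,0,0,0,0,0,40],[0,0,0,0,0,0,40]]
  ]
}}

```text
time: 33.83
tool_pos: [0.5999, 0.0725, 0.2332]
ee_rot: [-3.141, -0.313, 0.249]
wrist_force: [-0.1, 0.6, -3.5]
width: 0.0533
finger_force: 30.0
```

>>> {"fn": "step_arm", "kwargs": {
  "commands": [
    [[0,0,1,0,0,0,40],[0,0,0,0,0,0,40],[0,0,0,0,0,0,40]]
  ]
}}

```text
time: 34.2
tool_pos: [0.6002, 0.0726, 0.2324]
ee_rot: [-3.141, -0.314, 0.249]
wrist_force: [-0.4, 0.9, -3.8]
width: 0.0539
finger_force: 30.0
```

>>> {"fn": "step_arm", "kwargs": {
  "commands": [
    [[0,0,1,0,0,0,40],[0,0,0,0,0,0,40],[0,0,0,0,0,0,40]]
  ]
}}

```text
time: 34.58
tool_pos: [0.6003, 0.0727, 0.2324]
ee_rot: [-3.142, -0.314, 0.249]
wrist_force: [-5.2, -1.2, 2.3]
width: 0.0535
finger_force: 30.0
```

Contact; release and retreat.

>>> {"fn": "step_arm", "kwargs": {
  "commands": [
    [[0,0,0,0,0,0,70],[0,0,0,0,0,0,70],[0,0,0,0,0,0,70],[0,0,0,0,0,0,70],[0,0,-30,0,0,0,70],[0,0,-40,0,0,0,70],[0,0,-40,0,0,0,70],[0,0,-40,0,0,0,70],[0,0,0,0,0,0,70],[0,0,0,0,0,0,70]]
  ]
}}

```text
time: 35.83
tool_pos: [0.5555, 0.0612, 0.3728]
ee_rot: [-3.141, -0.312, 0.249]
wrist_force: [-0.2, -0.4, -0.1]
width: 0.07
finger_force: 0.0
```

```bash
python3 - <<'E'
from fit import *
from holes import holes
p=wsnap(); holes(p,'tee',SP,.03)
S=corners(-.032,.054)
tee=np.array([[25,27],[25,-27],[1,-27],[1,-11],[-25,-11],[-25,11],[1,11],[1,27]])/1e3; tee=np.c_[tee,np.full(8,.03)]
V=corners(-.046,.042); t=np.linspace(0,2*np.pi,40); D=np.stack([.026*np.cos(t),.026*np.sin(t),0*t+.03],1)
B=np.array([[.02,.026,.03],[.02,-.026,.03],[-.02,-.026,.03],[-.02,.026,.03]])
def panel(q,Ps):
    c=wproj(p,seat(*q)[:3,3])[0].astype(int)-55; return (max(c[0],0),max(c[1],0),110)
L=[([.6485,.0845,.2474],[S,tee]),([.6289,-.0991,.1535],[V,D]),([.5196,.2328,-.1121],[S,B])]
overlay(p,L,[panel(*x) for x in L],'fin.png')
E
```

```text
tee 0.81 [(132, array([281., 181.]), array([29.6,  2.3, 30. ])), (50, array([264., 197.]), array([14.5, 18.6, 30. ])), (48, array([300., 197.]), array([ 14.6, -15.7,  30. ])), (14, array([278., 208.]), array([ 3.4,  5.5, 30. ]))]
tee 0.54 [(521, array([550., 240.]), array([ -40.5, -351.2,   30. ]))]
```

View pics/fin.png

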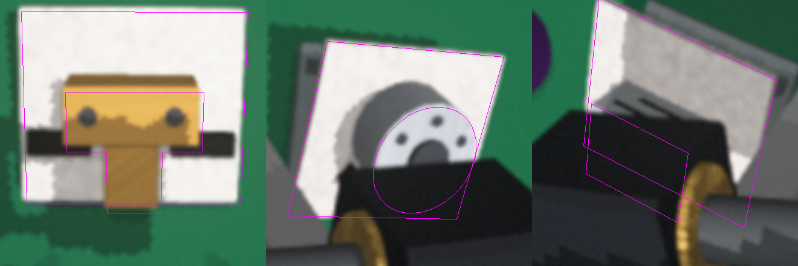

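```bash
python3 -c "
from bench import robot
print(robot.close_job())"
```

```text
the job is handed in; nothing more can be done
None
```

All three parts are on their own stands and the job is handed in at about 36 s. The last camera checks showed each part flat against its cleat, within about 2 mm of centre, and I commanded no contact with the jar, tape roll or case.

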